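# Blank off the bench vacuum outlet with a cam-and-groove dust plug

## Task

The measuring arm's suction base has been taken off the bench's vacuum header: blank off the open outlet with the dust plug that fits its coupler. Set the plug down fully in the coupler while both cam arms stand open, let go of it, then swing the two cam arms down together, keeping them in step so that the plug is drawn in square, until both lie fully home against the coupler's sides, and leave them so. Do not shift the other plugs, the calibration cone, the reference sphere or the battery.

Things in the scene. Friction and masses are not known exactly. Their poses are not given: they have to be found in the camera images.
- coupler: Open outlet: fixed upright cast-aluminium female cam-and-groove coupler, mouth up, on one riser of the vacuum header. Origin: centre of its foot, on its axis, 60 mm above the bench; z up. Body 48 mm outside, bore 39 mm, mouth 62 mm above the origin. Its two cam arms stand out along its own +x and -x. The blanked outlet is 120 mm away along the header.
- coupler_mouth (a point): Centre of the coupler's mouth (rim plane), 62 mm above its origin, 122 mm above the bench.
- coupler_home (a point): Centre of the rubber gasket's top in the bottom of the bore, 29 mm below the mouth; the plug's foot rests here. The gasket springs up to 3 mm (2.5 N per mm); the shut cams press the plug some 0.5 mm further down.
- cam_front (a joint): Angle (rad) of the cam arm on the coupler's -x side. 0: open, pointing outward and 50 degrees above level; 0.87: level; 2.44: shut, hanging straight down along the coupler's side (end stop). Stiff hinge, 0.08 N m (4 N at 20 mm from the pin): it stays where left. In the last 0.6 rad the cam at its root enters the plug's groove and draws the plug down.
- cam_back (a joint): The same for the cam arm on the coupler's +x side.
- cam_front_pin (a point): Middle of the hinge pin of the -x arm: 25 mm from the coupler's axis, 8 mm below the mouth; the hinge runs along the coupler's y. The arm is a flat bar 13 mm wide, 7.5 mm thick, reaching 72 mm from the pin, with a slack pull ring at its end.
- cam_back_pin (a point): The same for the arm on the coupler's +x side.
- cam_front_end (a point): Outer end of the -x arm, 70 mm from its pin, on the face to push: the one that looks up when the arm is level. When shut that face looks outward, 33 mm from the coupler's axis: the shut arms measure 66 mm across (about 74 mm at the lower ends, which curl outward).
- cam_back_end (a point): The same on the arm of the coupler's +x side.
- blanked: The neighbouring outlet: an equal coupler, fixed, already plugged and locked, both arms hanging down; needs nothing done. Origin as for the coupler; its plug's stub ends 82 mm above it, 142 mm above the bench.
- header: Vacuum header, fixed: steel pipe 42 mm in diameter along its own y in saddles on a 75 x 340 mm foot plate, top 52 mm above the bench, risers 60 mm either side of its middle, a brass ball valve on the +y end (lever up to 76 mm above the bench). Origin: middle of the foot plate, on the bench. Which riser has the open coupler varies.
- plug_mid: Middle-sized aluminium dust plug standing foot down on the black plate. Nose 36.6 mm in diameter, foot bevelled 3 mm, groove 14 to 27 mm above the foot, flange 43 mm in diameter at 31 to 34 mm, round grip stub 23 mm in diameter at 34 to 50 mm. 0.13 to 0.25 kg. Origin: centre of its foot, z up. Set in place, its flange is about 1 mm above the rim.
- plug_small: Smaller plug of the same shape and height: nose 30 mm, flange 36 mm in diameter. Origin: centre of its foot.
- plug_large: Larger plug of the same shape and height: nose 46 mm, flange 53 mm in diameter. Origin: centre of its foot.
- cone: Steel calibration cone 44 mm in diameter with a white ball tip, 81 mm tall, on the black plate. Origin: centre of its foot.
- tool_plate: Black tooling plate 200 x 200 x 12 mm, fixed; the three plugs and the cone stand on it in a square of about 82 mm pitch, in any order. Origin: centre of its underside.
- ref_sphere: Reference sphere: white ball on a thin post on a round dark foot 68 mm in diameter, 189 mm tall in all, between the black plate and the header. Origin: centre of its foot.
- battery: Black battery pack 58 x 82 x 42 mm lying on the robot's side of the header. Origin: centre of its underside.

How it is judged:
By the outcome, as a careful person would: the job done as asked, in the order asked, and still so for the second after the job is handed in, with the robot touching nothing.
It also fails if it takes over 58 s, if anything falls off the work surface, if the arm or the gripper's body presses on something with over 40 N, if the wrist force passes 120 N, or if a joint passes its speed limit or range.

## Robot

A 6-joint arm with a two-finger parallel gripper is mounted at the origin on the work surface. World frame = base frame: x ahead of the robot, y to its left, z up, the work surface at z = 0. Lengths are in m, angles in rad, forces in N, time in s.
With the tool pointing down it reaches from about 0.375 to 0.825 m from the base axis. Payload 5.5 kg.
Tool frame: the origin (TCP) lies at the very end of the fingers, on their centre line; the grasp point (between the pads) lies 19 mm behind it; z points along the fingers, y is the line along which they close (so a half turn about z gives the same grasp; the last joint's range is limited). The gripper opens to 85 mm and grips with 20 to 120 N. Pads are 22 mm wide; open, the fingers measure 114 mm over their backs; the gripper's body (76 mm by 85 mm) begins 54 mm behind the grasp point. The pads swing forward as they close: fully open they stand 13 mm farther back than shut.
Start: joints at [-1.157, 0.314, -0.047, 1.21, 0, 1.571], TCP at [0.241, -0.549, 0.231] pointing down, gripper open.
Joint ranges: [-2.67, 2.67], [-0.69, 1.73], [-1.03, 1.25], [-2.08, 2.16], [-1.42, 1.45], [-3.14, 3.14]. Speed limits (rad/s): [2.39, 2.39, 3.01, 3.14, 3.14, 3.14].

## Interface

Orientations are given as [roll, pitch, yaw] about the fixed x, y, z axes, in that order (R = Rz(yaw) Ry(pitch) Rx(roll)).
In Python, from rig import ctrl gives the robot as it stands.
- The arm moves only by the tool send_rows, never from a script. Its argument "steps" is one flat list of numbers, 5 for each row, row after row: the shift along the tool's x, y, z in mm, then the turn about the tool's z in degrees, then the opening in per cent of the stroke, from 0 (shut) to 100 (fully open). In form: [x, y, z, twist, grip, x, y, z, twist, grip, ...]. A call has 1 to 10 rows; each row is the pose to reach, as a shift and turn from the pose commanded when the call began, along the tool's axes at that moment; what a row does not reach only later rows make up. A row lasts 1/8 s, in which the tool goes at most 62.5 mm and 10.7 degrees, less where a joint would pass 70% of its speed; a pose out of reach is approached as far as the arm can. A call with a gripper value outside its range is refused whole. The fingers move at their own pace and stop on an object; "grip_force" is the grip in N (left out, the last holds). Time passes only in rows, so rows that repeat a pose let the fingers close. It gives the time, the measured TCP pose, the force, the opening and the grip force at its end, in the units of the state.
- ctrl.observe(): the state, without advancing time (a new reading comes with each control period).
- ctrl.get_image(name): name is "side" or "top"; returns a dict with "image" (420x560x3 uint8, blue, green, red), "range_z" (420x560 float32, m along the optical axis (not along the pixel's ray), 0 where there is no reading), "fx", "fy", "cx", "cy" (pixels), "k1" (the pictures are not rectified: a ray, as slopes to the right and down, at radius r is drawn at 1 + k1 r^2 times it, then the intrinsics apply), "camera_from_world" (4x4, takes a point from world to camera coordinates). Camera axes: x right, y up, looking along -z (the intrinsics and any distortion apply to the point x, -y, -z); pixel columns grow to the right and rows downward; lengths in m; the calibration is good to about 2 mm. A picture is of the moment at which its call begins.
- ctrl.sign_off(): hands the job in; it is judged then, once.
The state is a dict: "clock": time; "qpos": joint angles; "dq": joint speeds; "tau": joint torques, N m; "tool_pos": TCP position; "ee_rot": TCP orientation; "wrist_force": force on the tool from outside, world axes, zero at the start; "ft_torque": the same for the moment, N m; "width": opening from 0.0 (shut) to 1.0 (fully open); "gripper_force": force on a finger pad.
Only numpy, scipy, OpenCV 4.12 (cv2) and the standard library are available. Lean on these libraries where they do the work, as an engineer would, in place of code of your own. Each camera call takes 0.05 s, during which the arm holds its last target. There are 200 camera calls.

## Working session

There is one attempt and no reset: what is moved stays moved. The work goes in short steps, Python scripts to look and compute and a tool call to move; the robot and the scene stay as the last step left them, time stands still between calls to the robot, and variables do not carry over. Pictures are saved under pics/ and viewed, at most 10 in all, crops included, and the job is handed in when it is done.

Besides the shell and the picture viewer there is one more tool, called after "Emit:" by a JSON object that holds its "name" and its "arguments". send_rows: Moves the arm, as the interface text tells. Its arguments: {"type":"object","properties":{"steps":{"type":"array"},"grip_force":{"type":"number"}},"required":["steps"]}

```bash
mkdir -p pics
cat > h.py <<'E'
import numpy as np, cv2
from rig import ctrl
def cloud(d):
    z=d["range_z"]; h,w=z.shape
    u,v=np.meshgrid(np.arange(w),np.arange(h))
    K=np.array([[d["fx"],0,d["cx"]],[0,d["fy"],d["cy"]],[0,0,1]])
    p=cv2.undistortPoints(np.stack([u,v],-1).reshape(-1,1,2).astype(np.float64),K,np.array([d["k1"],0,0,0.])).reshape(h,w,2)
    pc=np.stack([p[...,0]*z,-p[...,1]*z,-z,np.ones_like(z)],-1)
    P=pc@np.linalg.inv(d["camera_from_world"]).T
    P=P[...,:3]; P[z==0]=np.nan
    return P
E
python3 - <<'E'
from h import *
for n in("side","top"):
    d=ctrl.get_image(n); cv2.imwrite(f"pics/{n}0.png",d["image"]); np.savez(f"{n}0.npz",**d)
    c=np.linalg.inv(d["camera_from_world"]);print(n,c[:3,3].round(3),(-c[:3,2]).round(2),d["fx"],d["k1"])
print(ctrl.observe())
E
```

```text
side [ 0.481 -0.783  0.837] [ 0.06  0.69 -0.72] 456.25110353510564 -0.05473111701793048
top [ 0.406 -0.067  0.989] [ 0.16 -0.03 -0.99] 447.2222883427308 0.031506997459756485
{'clock': 0.1, 'qpos': array([-1.15700407e+00,  3.14152011e-01, -4.79543615e-02,  1.21019775e+00,
        1.48340752e-05,  1.57075885e+00]), 'dq': array([-1.33215784e-03, -2.92235588e-03,  2.05307944e-03, -7.45103632e-04,
        6.60417158e-05, -1.23013617e-03]), 'tau': array([ 3.18847815e-04, -5.40767705e+01,  3.40540445e+01,  1.12276082e-02,
       -1.39725833e-05, -2.61399452e-05]), 'tool_pos': array([ 0.24105163, -0.54889617,  0.23053359]), 'ee_rot': array([-3.14008486e+00, -1.48905655e-05,  4.13829715e-01]), 'wrist_force': array([-0.31636293, -0.15945926, -0.02674109]), 'ft_torque': array([-0.01033194,  0.00117399,  0.04691739]), 'gripper_force': 0.0, 'width': 0.9989228921992481}
```

View pics/top0.png

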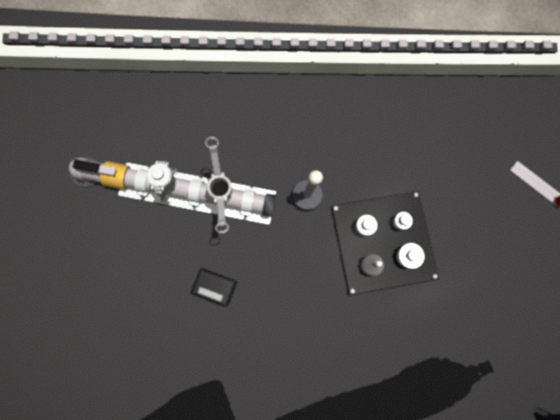

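View pics/side0.png

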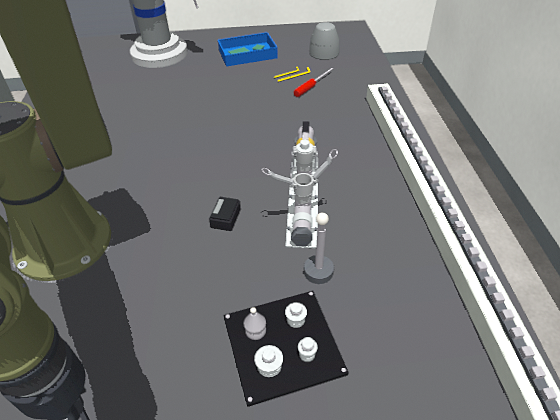

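The top view shows the open coupler at (219,187), with its arms ending at (212,143) and (222,228). The blanked outlet is at (158,177). The plugs are at (366,225), which looks like the mid one, (402,220) small and (411,256) large. The cone is at (372,265), the sphere at (315,180) and the battery at (214,287). The side view agrees with this layout.

Run:
```python
from h import *
L={n:dict(np.load(f"{n}0.npz")) for n in("top","side")}
C={n:cloud(L[n]) for n in L}
def circ(p):
    A=np.c_[2*p,np.ones(len(p))]; s=np.linalg.lstsq(A,(p**2).sum(1),rcond=None)[0]; return s[:2],np.sqrt(s[2]+s[:2]@s[:2])
for n,P in C.items():
    print(n,'bench z',np.nanmedian(P[200:320,250:320,2] if n=='top' else P[150:200,120:180,2]))
    for nm,(u,v) in {'mid':(366,225),'small':(402,220),'large':(411,256),'cone':(372,265),'coup':(219,187),'blank':(158,177),'sph':(315,180)}.items():
        Pt=C['top']; c=np.nanmedian(Pt[v-3:v+4,u-3:u+4].reshape(-1,3),0)
        m=np.hypot(P[...,0]-c[0],P[...,1]-c[1])<.04
        q=P[m]
        for lo,hi in {'coup':[(.114,.127)],'blank':[(.137,.147)],'sph':[(.15,.2)]}.get(nm,[(.056,.068),(.036,.052)]):
            s=q[(q[:,2]>lo)&(q[:,2]<hi)]
            if len(s)<8: continue
            (cx,cy),r=cv2.minEnclosingCircle(s[:,:2].astype(np.float32))
            print(' ',nm,lo,len(s),'mean',s.mean(0).round(4),'minC',round(cx,4),round(cy,4),'r',round(r,4))
    # arms
    q=P[np.isfinite(P[...,0])]
for nm,(u,v) in {'backring':(212,143),'frontring':(222,228)}.items():
    print(nm,np.nanmax(C['top'][v-6:v+7,u-6:u+7,2]))
# header: points with z>.11 excluded
P=C['top']
for nm,(u,v) in {'coup':(219,187)}.items():
    c=P[v-8:v+9,u-8:u+9].reshape(-1,3); c=c[(c[:,2]>.115)]; print(c.mean(0),len(c))
for a in ['top','side']:
    im=L[a]['image'];
    box=(195,130,50,110) if a=='top' else (255,145,85,75)
    x,y,w,h=box; cr=cv2.resize(im[y:y+h,x:x+w],None,fx=5,fy=5,interpolation=cv2.INTER_CUBIC); cv2.imwrite(f'pics/c_{a}.png',cr)
```

```text
top bench z 0.0008844609220333144
  mid 0.056 104 mean [ 0.5431 -0.2855  0.0621] minC 0.5434 -0.2863 r 0.0121
  mid 0.036 188 mean [ 0.5426 -0.285   0.0467] minC 0.5436 -0.2866 r 0.0214
  small 0.056 103 mean [ 0.5557 -0.3645  0.0617] minC 0.5561 -0.3654 r 0.0123
  small 0.036 107 mean [ 0.5541 -0.3621  0.0465] minC 0.5558 -0.3656 r 0.0181
  large 0.056 108 mean [ 0.481  -0.3793  0.0617] minC 0.4814 -0.3801 r 0.0124
  large 0.036 357 mean [ 0.4811 -0.3794  0.0466] minC 0.4807 -0.3808 r 0.0266
  cone 0.056 104 mean [ 0.4589 -0.2976  0.0613] minC 0.4596 -0.2997 r 0.0165
  cone 0.036 116 mean [ 0.4581 -0.2961  0.047 ] minC 0.4593 -0.3006 r 0.022
  coup 0.114 278 mean [0.5984 0.0248 0.1213] minC 0.5985 0.0265 r 0.0328
  blank 0.137 111 mean [0.6187 0.1434 0.1422] minC 0.6192 0.1439 r 0.0115
  sph 0.15 158 mean [ 0.61   -0.1591  0.1851] minC 0.6113 -0.1596 r 0.0132
side bench z 0.0010294971634151606
  mid 0.056 108 mean [ 0.5438 -0.2903  0.0609] minC 0.5439 -0.2895 r 0.0127
  mid 0.036 192 mean [ 0.5428 -0.2944  0.0461] minC 0.5437 -0.2891 r 0.0219
  small 0.056 112 mean [ 0.5553 -0.3697  0.0609] minC 0.5559 -0.3682 r 0.0118
  small 0.036 120 mean [ 0.5544 -0.3738  0.0466] minC 0.5547 -0.3687 r 0.0179
  large 0.056 139 mean [ 0.4808 -0.3841  0.0617] minC 0.4809 -0.3829 r 0.0125
  large 0.036 438 mean [ 0.4806 -0.3855  0.0466] minC 0.4807 -0.3828 r 0.0271
  cone 0.056 102 mean [ 0.4595 -0.3099  0.0617] minC 0.4594 -0.304 r 0.0153
  cone 0.036 132 mean [ 0.4597 -0.3136  0.0463] minC 0.4591 -0.303 r 0.0222
  coup 0.114 208 mean [0.5996 0.0203 0.1195] minC 0.601 0.0187 r 0.0338
  blank 0.137 50 mean [0.6176 0.1399 0.1405] minC 0.6184 0.1432 r 0.0146
  sph 0.15 143 mean [ 0.6098 -0.1665  0.1788] minC 0.6105 -0.163 r 0.0125
backring 0.19329828643430713
frontring 0.17514830405977022
[0.59702261 0.022708   0.12224705] 16
```

Run:
```python
from h import *
from scipy.optimize import least_squares
for n in("top","side"):
    d=dict(np.load(f"{n}0.npz")); P=cloud(d)
    c=np.array([.599,.024])
    z=P[...,2]; r=np.hypot(P[...,0]-c[0],P[...,1]-c[1])
    s=P[(z>.117)&(z<.127)&(r<.04)]
    for _ in range(8):  # annulus 19.5..24, robust centroid by sector
        v=s[:,:2]-c; rr=np.linalg.norm(v,axis=1); k=rr<.026
        a=np.arctan2(v[k,1],v[k,0]); b=((a+np.pi)/(np.pi/8)).astype(int)
        f=lambda p:np.array([np.mean(np.linalg.norm(s[k][b==i,:2]-p[:2],axis=1))-p[2] for i in np.unique(b)])
        o=least_squares(f,[*c,.0218],loss='soft_l1',f_scale=.001); c=o.x[:2]
    print(n,'rim',c.round(4),o.x[2].round(4),len(np.unique(b)),k.sum(),(f(o.x)*1e3).round(1), s[k][:,2].mean())
    # arms: points z>.135 within .11 of c not blanked
    r=np.hypot(P[...,0]-c[0],P[...,1]-c[1])
    q=P[(z>.13)&(z<.20)&(r<.1)&(np.abs(P[...,1]-c[1])<.06)]
    for sg in(1,-1):
        w=q[(q[:,0]-c[0])*sg>0.01]; print('  arm',sg,len(w), w[:,2].max().round(3), [ (w[(w[:,2]>lo)&(w[:,2]<lo+.012)].mean(0)-[*c,0]).round(4).tolist() for lo in(.13,.145,.16)])
        dv=(w[:,:2]-c).mean(0); print('   ang deg',np.degrees(np.arctan2(dv[1]*sg,dv[0]*sg)).round(2))
im=[cv2.imread(f'pics/c_{a}.png') for a in('top','side')]
h=max(i.shape[0] for i in im); im=[cv2.copyMakeBorder(i,0,h-i.shape[0],0,0,0) for i in im]
cv2.imwrite('pics/c.png',np.hstack(im))
```

```text
top rim [0.5988 0.025 ] 0.0228 16 188 [ 0.5  0.4 -0.2 -0.  -0.7 -0.2  0.3  0.   0.2  0.3  0.2 -0.1 -0.6 -0.2
 -0.2  0.2] 0.12210375167375412
  arm 1 224 0.193 [[0.0346, 0.0061, 0.1356], [0.0477, 0.0083, 0.1511], [0.059, 0.0098, 0.1657]]
   ang deg 9.71
  arm -1 216 0.175 [[-0.0442, -0.007, 0.1363], [-0.0655, -0.0108, 0.1503], [-0.0827, -0.0125, 0.1649]]
   ang deg 9.03
side rim [0.5984 0.0219] 0.0221 16 122 [ 0.5 -0.  -0.  -0.3 -0.2 -0.4 -0.1  0.8  0.8  0.  -0.7 -0.3 -0.   0.2
 -0.2  0.4] 0.12076634217848929
  arm 1 153 0.193 [[0.036, 0.0047, 0.1363], [0.0498, 0.0067, 0.1506], [0.0603, 0.0085, 0.1663]]
   ang deg 8.36
  arm -1 120 0.174 [[-0.0462, -0.009, 0.1357], [-0.0669, -0.0132, 0.1507], [-0.0838, -0.013, 0.165]]
   ang deg 10.29
```

View pics/c.png

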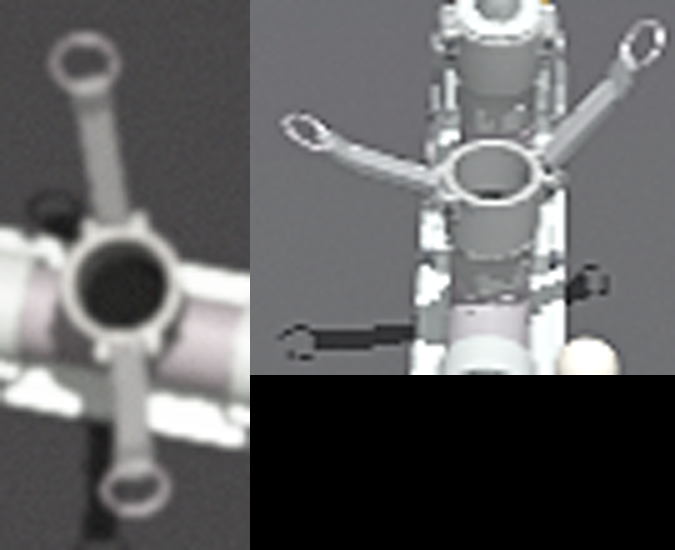

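The crops show the coupler's x axis turned about +9.4°. The back arm is fully open and the front one sits slightly lower. The plug at (366,225) is the mid one, with a flange radius of 21.5 mm, so I'm moving above it.

Emit:
{"name": "send_rows", "arguments": {"steps": [382,-117,0,14.3,50,382,-117,0,14.3,50,382,-117,0,14.3,50,382,-117,0,14.3,50,382,-117,0,14.3,50,382,-117,0,14.3,50,382,-117,0,14.3,50,382,-117,0,14.3,50,382,-117,60,14.3,50,382,-117,120,14.3,50], "grip_force": 40}}

```text
clock: 1.35
tool_pos: [0.5438, -0.2898, 0.1106]
ee_rot: [3.14, -0.001, 0.163]
wrist_force: [-0.2, -0.3, -1.0]
width: 0.499
gripper_force: 0.0
```

Emit:
{"name": "send_rows", "arguments": {"steps": [0,0,0,0,50,0,0,40,0,50,0,0,62,0,50,0,0,62,0,50]}}

```text
clock: 1.85
tool_pos: [0.5436, -0.2893, 0.0503]
ee_rot: [-3.141, 0.001, 0.163]
wrist_force: [0.6, -0.2, 0.5]
width: 0.503
gripper_force: 0.0
```

Run:
```python
from h import *
s=ctrl.observe(); print(s['tool_pos'],s['ee_rot'],s['wrist_force'])
im=[]
for n,(x,y) in {'side':(270,290),'top':(330,180)}.items():
    d=ctrl.get_image(n); im.append(cv2.resize(d['image'][y:y+110,x-20:x+80],None,fx=4,fy=4,interpolation=2))
cv2.imwrite('pics/g.png',np.hstack(im))
```

```text
[ 0.54364222 -0.28929239  0.05026799] [-3.14143473e+00  5.41941633e-04  1.63348421e-01] [ 0.59418449 -0.17704881  0.48679061]
```

View pics/g.png

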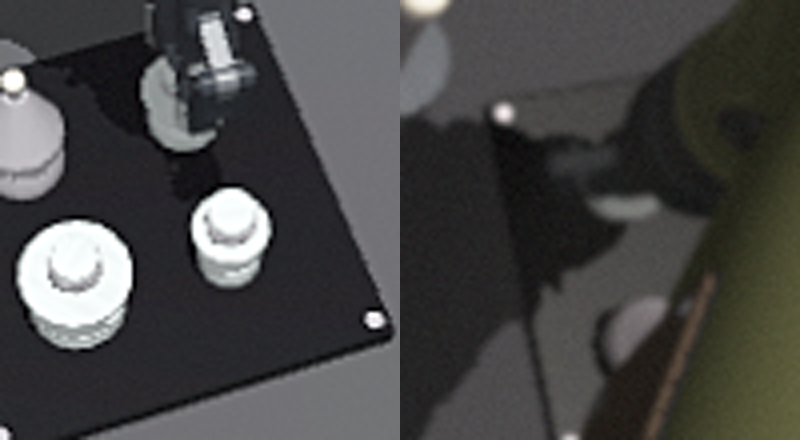

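The side crop shows the fingers around the mid plug's stub, centred at about (185,80). The cone at (15,150), the large plug at (75,280) and the small plug at (230,235) are clear. I'll grip and lift slightly.

Emit:
{"name": "send_rows", "arguments": {"steps": [0,0,1,0,50,0,0,1,0,15,0,0,1,0,15,0,0,1,0,15,0,0,1,0,15,0,0,1,0,15,0,0,-30,0,15,0,0,-70,0,15,0,0,-130,0,15,0,0,-150,0,15], "grip_force": 50}}

```text
clock: 3.2
tool_pos: [0.5456, -0.2895, 0.2035]
ee_rot: [3.138, -0.004, 0.164]
wrist_force: [-0.1, -0.1, -2.2]
width: 0.244
gripper_force: 49.3
```

Emit:
{"name": "send_rows", "arguments": {"steps": [0,0,-50,0,15,0,0,-65,0,15,105,-298,-65,0,15,105,-298,-65,0,15,105,-298,-65,0,15,105,-298,-65,0,15,105,-298,-65,0,15,105,-298,-65,0,15,105,-298,-65,0,15,105,-298,-65,0,15]}}

```text
clock: 4.45
tool_pos: [0.5985, 0.0212, 0.2639]
ee_rot: [3.141, 0.001, 0.163]
wrist_force: [0.4, -0.3, -1.6]
width: 0.238
gripper_force: 49.5
```

Run:
```python
from h import *
s=ctrl.observe(); print(s['clock'],s['tool_pos'],s['ee_rot'],s['wrist_force'])
im=[]
for n,(x,y) in {'side':(240,80),'top':(150,110)}.items():
    d=ctrl.get_image(n); np.savez(f"{n}1.npz",**d); im.append(cv2.resize(d['image'][y:y+150,x:x+130],None,fx=3,fy=3,interpolation=2))
cv2.imwrite('pics/p.png',np.hstack(im))
```

```text
4.45 [0.59851618 0.02115394 0.26385239] [3.14124419e+00 8.61662962e-04 1.62581976e-01] [ 0.42084748 -0.33099756 -1.64505713]
```

View pics/p.png

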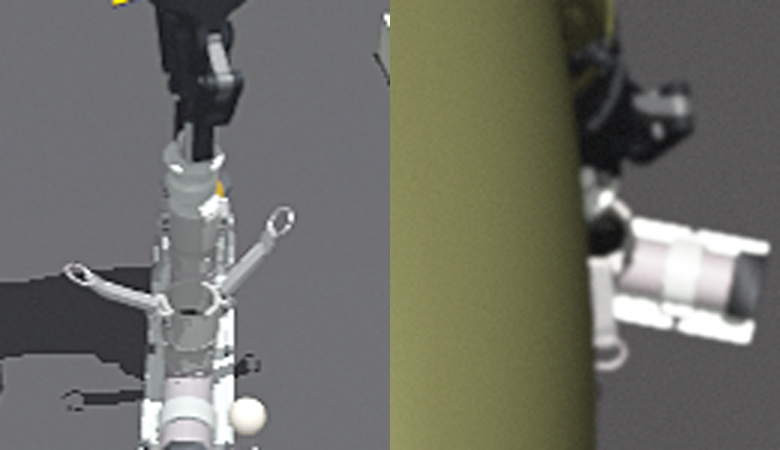

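The side crop shows the plug hanging square in the fingers at (195,175), above the coupler mouth at (190,300). The top view is hidden by the arm, so I'll measure the plug against the mouth from the side camera.

```bash
cat >> h.py <<'E'
from scipy.optimize import least_squares
def cyl(P,z0,z1,r,c,rmax=.03,show=True):
    z=P[...,2]; m=(z>z0)&(z<z1)&(np.hypot(P[...,0]-c[0],P[...,1]-c[1])<rmax)
    s=P[m]; f=lambda p:np.linalg.norm(s[:,:2]-p,axis=1)-r
    o=least_squares(f,c,loss='soft_l1',f_scale=.0007)
    return o.x.round(4),len(s),(np.abs(f(o.x))*1e3).mean().round(2)
E
python3 - <<'E'
from h import *
P=cloud(dict(np.load("side1.npz"))); P0=cloud(dict(np.load("side0.npz")))
t=(.598,.022)
q=P[(np.hypot(P[...,0]-t[0],P[...,1]-t[1])<.023)&(P[...,2]>.2)]
h,e=np.histogram(q[:,2],np.arange(.216,.27,.003)); print(list(zip(e.round(3),h)))
for a in range(216,260,6):
    q=P[(np.hypot(P[...,0]-t[0],P[...,1]-t[1])<.03)&(np.abs(P[...,2]-a/1e3-.003)<.003)]
    if len(q)>5: print(a,q.min(0).round(4),q.max(0).round(4), cyl(P,a/1e3,a/1e3+.006,.0183,t))
print('coupler body', [cyl(P0,a,a+.01,.024,t) for a in(.08,.09,.1)])
print('plug0 nose', [cyl(P0,a,a+.004,.0183,(.5437,-.288),.0195) for a in(.014,.018,.022)])
E
```

```text
[(np.float64(0.216), np.int64(0)), (np.float64(0.219), np.int64(0)), (np.float64(0.222), np.int64(0)), (np.float64(0.225), np.int64(1)), (np.float64(0.228), np.int64(9)), (np.float64(0.231), np.int64(20)), (np.float64(0.234), np.int64(16)), (np.float64(0.237), np.int64(25)), (np.float64(0.24), np.int64(29)), (np.float64(0.243), np.int64(28)), (np.float64(0.246), np.int64(11)), (np.float64(0.249), np.int64(6)), (np.float64(0.252), np.int64(5)), (np.float64(0.255), np.int64(8)), (np.float64(0.258), np.int64(55)), (np.float64(0.261), np.int64(37)), (np.float64(0.264), np.int64(9)), (np.float64(0.267), np.int64(7))]
228 [0.58   0.0021 0.2284] [0.6152 0.0201 0.2337] (array([0.5984, 0.0222]), 29, np.float64(1.11))
234 [0.5801 0.0011 0.234 ] [0.6148 0.0224 0.2397] (array([0.598, 0.022]), 41, np.float64(0.86))
240 [0.5807 0.0026 0.2401] [0.6157 0.0271 0.2458] (array([0.5986, 0.0241]), 57, np.float64(1.47))
246 [0.5841 0.0041 0.2461] [0.6097 0.0159 0.2502] (array([0.598 , 0.0255]), 17, np.float64(1.05))
252 [ 0.5815 -0.001   0.2521] [0.6106 0.0127 0.258 ] (array([0.5987, 0.0193]), 15, np.float64(1.45))
258 [ 0.5778 -0.0016  0.258 ] [0.6192 0.0343 0.2635] (array([0.5994, 0.0206]), 97, np.float64(2.46))
coupler body [(array([0.5985, 0.0251]), 31, np.float64(1.27)), (array([0.5984, 0.0216]), 97, np.float64(2.52)), (array([0.5975, 0.0219]), 110, np.float64(2.28))]
plug0 nose [(array([ 0.5432, -0.2877]), 17, np.float64(0.45)), (array([ 0.5436, -0.288 ]), 16, np.float64(0.49)), (array([ 0.5433, -0.2875]), 26, np.float64(0.77))]
```

Emit:
{"name": "send_rows", "arguments": {"steps": [0,0,45,0,15,0,0,80,0,15,0,0,100,0,15,0,0,100,0,15,0,0,103,0,15,0,0,106,0,15,0,0,109,0,15,0,0,109,0,15]}}

```text
clock: 5.55
tool_pos: [0.5988, 0.0225, 0.1554]
ee_rot: [3.142, -0.0, 0.164]
wrist_force: [0.3, -0.0, -1.7]
width: 0.241
gripper_force: 49.5
```

Emit:
{"name": "send_rows", "arguments": {"steps": [0,0,3,0,15,0,0,6,0,15,0,0,9,0,15,0,0,12,0,15,0,0,14,0,15,0,0,14,0,15]}}

```text
clock: 6.3
tool_pos: [0.5987, 0.0225, 0.141]
ee_rot: [-3.142, 0.0, 0.164]
wrist_force: [0.2, -1.0, -1.8]
width: 0.238
gripper_force: 49.5
```

Emit:
{"name": "send_rows", "arguments": {"steps": [0,0,3,0,15,0,0,6,0,15,0,0,8,0,15,0,0,9,0,15,0,0,10,0,15,0,0,10,0,15]}}

```text
clock: 7.05
tool_pos: [0.5989, 0.0227, 0.1313]
ee_rot: [-3.141, -0.0, 0.164]
wrist_force: [0.7, 1.4, -2.2]
width: 0.244
gripper_force: 49.5
```

Emit:
{"name": "send_rows", "arguments": {"steps": [0,0,1,0,15,0,0,1.5,0,15,0,0,2,0,15,0,0,2,0,15]}}

```text
clock: 7.55
tool_pos: [0.5991, 0.0227, 0.1296]
ee_rot: [-3.141, -0.001, 0.164]
wrist_force: [-0.6, 2.5, 2.5]
width: 0.243
gripper_force: 49.9
```

Wrist force shows contact with the gasket, so the plug is seated. I'll release it and rise.

Emit:
{"name": "send_rows", "arguments": {"steps": [0,0,0,0,26,0,0,0,0,30,0,0,0,0,50,0,0,0,0,50,0,0,-30,0,50,0,0,-80,0,50,0,0,-130,0,50,0,0,-180,0,50,0,0,-180,0,50]}}

```text
clock: 8.68
tool_pos: [0.6011, 0.0224, 0.3141]
ee_rot: [3.14, -0.008, 0.164]
wrist_force: [0.6, -0.5, -0.4]
width: 0.503
gripper_force: 0.0
```

Emit:
{"name": "send_rows", "arguments": {"steps": [0,-250,0,0,50,0,-250,0,0,50,0,-250,0,0,50,0,-250,0,0,50,0,-250,0,0,50]}}

```text
clock: 9.3
tool_pos: [0.5823, 0.1694, 0.3089]
ee_rot: [-3.093, 0.003, 0.258]
wrist_force: [0.6, -0.2, 0.1]
width: 0.501
gripper_force: 0.0
```

Run:
```python
from h import *
s=ctrl.observe(); print(s['clock'],s['tool_pos'],s['ee_rot'],s['wrist_force'])
im=[]
for n,(x,y) in {'side':(245,130),'top':(165,125)}.items():
    d=ctrl.get_image(n); np.savez(f"{n}2.npz",**d); im.append(cv2.resize(d['image'][y:y+115,x:x+100],None,fx=4,fy=4,interpolation=2))
    P=cloud(d); r=np.hypot(P[...,0]-.5986,P[...,1]-.0235)
    st=P[(r<.017)&(P[...,2]>.135)&(P[...,2]<.16)]; fl=P[(r<.022)&(r>.015)&(P[...,2]>.115)&(P[...,2]<.135)]
    print(n,'stub',np.median(st,0).round(4),np.percentile(st[:,2],90).round(4),'flange',np.median(fl,0).round(4),len(st),len(fl))
    print(cv2.minEnclosingCircle(st[:,:2].astype(np.float32)))
cv2.imwrite('pics/q.png',np.hstack(im))
```

```text
9.3 [0.58226756 0.16939832 0.30892742] [-3.09346087e+00  2.75864682e-03  2.57875588e-01] [ 0.64470316 -0.20661585  0.06274709]
side stub [0.598  0.0197 0.1419] 0.144 flange [0.5952 0.0125 0.1256] 66 98
((0.5968438386917114, 0.02182602323591709), 0.01250422652810812)
top stub [0.5974 0.0247 0.1431] 0.1449 flange [0.5949 0.021  0.127 ] 137 198
((0.5983126759529114, 0.024772150442004204), 0.013113216497004032)
```

View pics/q.png

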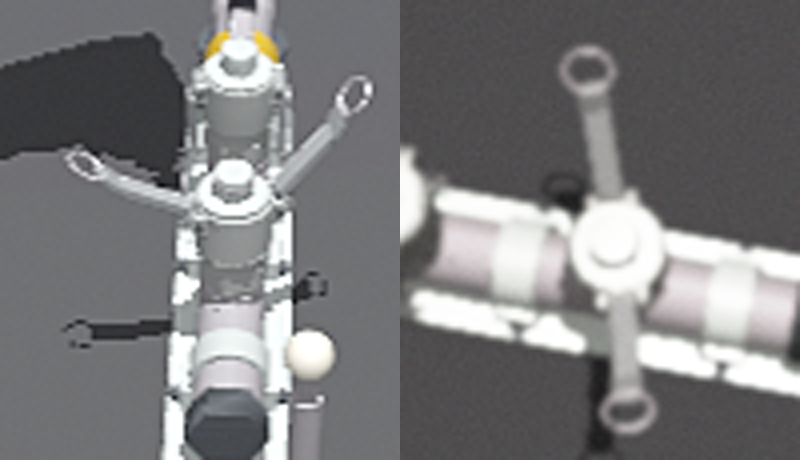

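The plug sits level in the coupler: the stub is at (235,175) in the side crop and (610,245) in the top crop, and both arms are still open. Next I return over it with a 90° turn and the gripper fully open.

Emit:
{"name": "send_rows", "arguments": {"steps": [0,100,0,10,100,0,150,0,20,100,0,150,0,30,100,0,150,0,40,100,0,150,0,50,100,0,150,0,60,100,0,150,0,70,100,0,150,0,80,100,0,150,0,90,100,0,150,0,90,100]}}

```text
clock: 10.65
tool_pos: [0.5499, -0.1441, 0.3028]
ee_rot: [-2.825, 0.126, -0.437]
wrist_force: [-1.4, -0.6, 0.0]
width: 0.997
gripper_force: 0.0
```

Run:
```python
from h import *
s=ctrl.observe(); print(s['clock'],s['tool_pos'],s['ee_rot'],s['qpos'])
```

```text
10.65 [ 0.54991824 -0.14411575  0.30281729] [-2.82539515  0.12599003 -0.43728648] [-0.43823696  0.33056172  0.09264453  1.45917759  0.31607793  3.14060057]
```

Emit:
{"name": "send_rows", "arguments": {"steps": [0,0,0,-10,100,0,0,0,-20,100,0,0,0,-30,100,0,0,0,-40,100,0,0,0,-50,100,0,0,0,-60,100]}}

```text
clock: 11.4
tool_pos: [0.5503, -0.1436, 0.3029]
ee_rot: [-2.872, -0.207, 0.569]
wrist_force: [0.5, -0.0, 0.4]
width: 1.0
gripper_force: 0.0
```

Run:
```python
from h import *
s=ctrl.observe(); print(s['clock'],s['tool_pos'],s['ee_rot'],s['qpos'],s['dq'].round(3))
```

```text
11.4 [ 0.55025366 -0.14356528  0.30290799] [-2.87164902 -0.20696994  0.56912773] [-0.43662992  0.33048526  0.09300655  1.45900575  0.31525782  2.08762663] [-1.000e-03 -1.000e-03 -1.000e-03  0.000e+00  2.000e-03 -1.383e+00]
```

The turn ran joint 6 into its limit because q6 = q1 − yaw + π, and that left the tool tilted about 19° towards +y. Rows can't command tilt directly. At (0, −0.6), though, this tilt lies in the arm's plane, so reaching beyond range there should swing the tool back upright. I'll work out that move.

```bash
cat >> h.py <<'E'
from scipy.spatial.transform import Rotation as Ro
def to(p,yaw=None,pr=True):
    s=ctrl.observe(); R=Ro.from_euler('xyz',s['ee_rot']).as_matrix()
    print('t',s['clock'],'pos',s['tool_pos'].round(4),'rot',s['ee_rot'].round(3),'q',s['qpos'].round(3),'F',s['wrist_force'].round(1),'w',round(s['width'],3))
    print('toolz',R[:,2].round(4),'shift mm',(R.T@(np.array(p)-s['tool_pos'])*1e3).round(1), 'twist', None if yaw is None else np.degrees(s['ee_rot'][2]-yaw).round(2))
E
python3 -c "
from h import *
to([0.0,-.62,.30])"
```

```text
t 11.4 pos [ 0.5503 -0.1436  0.3029] rot [-2.872 -0.207  0.569] q [-0.437  0.33   0.093  1.459  0.315  2.088] F [ 0.5 -0.   0.4] w 1.0
toolz [ 0.0231  0.3314 -0.9432] shift mm [-705.5   62.3 -167.9] twist None
```

Emit:
{"name": "send_rows", "arguments": {"steps": [-60,5,-14,0,50,-120,10,-28,0,50,-180,16,-42,0,50,-240,21,-57,0,50,-300,26,-71,0,50,-360,32,-85,0,50,-420,37,-100,0,50,-480,42,-114,0,50,-540,48,-128,0,50,-600,53,-142,0,50]}}

```text
clock: 12.65
tool_pos: [0.0783, -0.547, 0.3003]
ee_rot: [-2.87, -0.205, 0.563]
wrist_force: [0.6, -0.9, 0.4]
width: 0.502
gripper_force: 0.0
```

```bash
python3 -c "
from h import *
to([0.0,-.62,.30])
to([0.0,-1.2,.30])"
```

```text
t 12.65 pos [ 0.0783 -0.547   0.3003] rot [-2.87  -0.205  0.563] q [-1.464  0.515  0.345  1.735  0.059  1.077] F [ 0.6 -0.9  0.4] w 0.502
toolz [ 0.0232  0.3314 -0.9432] shift mm [-103.1   13.5  -25.7] twist None
t 12.65 pos [ 0.0783 -0.547   0.3003] rot [-2.87  -0.205  0.563] q [-1.464  0.515  0.345  1.735  0.059  1.077] F [ 0.6 -0.9  0.4] w 0.502
toolz [ 0.0232  0.3314 -0.9432] shift mm [-406.3  469.  -218. ] twist None
```

Emit:
{"name": "send_rows", "arguments": {"steps": [-120,60,-40,0,50,-160,100,-60,0,50,-200,150,-80,0,50,-240,200,-105,0,50,-270,250,-125,0,50,-300,300,-145,0,50,-330,350,-165,0,50]}}

```text
clock: 13.52
tool_pos: [0.0039, -0.6938, 0.3057]
ee_rot: [-2.866, -0.209, 0.564]
wrist_force: [0.0, 0.2, 0.7]
width: 0.498
gripper_force: 0.0
```

```bash
python3 -c "
from h import *
to([0.0,-1.2,.30])"
```

```text
t 13.525 pos [ 0.0039 -0.6938  0.3057] rot [-2.866 -0.209  0.564] q [-1.576  1.006  1.25   2.158  0.022  0.969] F [0.  0.2 0.7] w 0.498
toolz [ 0.0238  0.3368 -0.9413] shift mm [-269.1  395.7 -165.3] twist None
```

Emit:
{"name": "send_rows", "arguments": {"steps": [35,-50,0,0,50,70,-100,2,0,50,90,-130,2,0,50,102,-146,-55,0,50,114,-162,-112,0,50,126,-178,-169,0,50,138,-194,-226,0,50,150,-210,-283,0,50,162,-226,-340,0,50,162,-226,-340,0,50]}}

```text
clock: 14.78
tool_pos: [0.0054, -0.4812, 0.5156]
ee_rot: [-2.912, -0.181, 0.571]
wrist_force: [1.2, 0.7, -0.2]
width: 0.504
gripper_force: 0.0
```

```bash
python3 -c "
from h import *
to([0.0,-.55,.60])"
```

```text
t 14.775 pos [ 0.0054 -0.4812  0.5156] rot [-2.912 -0.181  0.571] q [-1.575  0.424  0.72   2.157  0.023  0.971] F [ 1.2  0.7 -0.2] w 0.504
toolz [ 0.024   0.2861 -0.9579] shift mm [ -25.9   32.9 -100.7] twist None
```

Emit:
{"name": "send_rows", "arguments": {"steps": [11,-13,-57,0,50,22,-27,-115,0,50,32,-40,-172,0,50,43,-54,-230,0,50,54,-67,-287,0,50,54,-67,-287,0,50]}}

```text
clock: 15.52
tool_pos: [0.0082, -0.4278, 0.5564]
ee_rot: [-2.961, -0.149, 0.578]
wrist_force: [-0.9, 0.6, 0.9]
width: 0.5
gripper_force: 0.0
```

```bash
python3 -c "
from h import *
to([0.0,-.55,.60])"
```

```text
t 15.525 pos [ 0.0082 -0.4278  0.5564] rot [-2.961 -0.149  0.578] q [-1.571  0.287  0.641  2.157  0.025  0.976] F [-0.9  0.6  0.9] w 0.5
toolz [ 0.0246  0.2301 -0.9729] shift mm [-66.3  86.5 -70.7] twist None
```

Emit:
{"name": "send_rows", "arguments": {"steps": [-2,5,-62,0,50,-4,11,-124,0,50,-6,17,-186,0,50,-8,22,-248,0,50,-10,28,-310,0,50,-12,34,-372,0,50,-14,39,-434,0,50,-16,45,-496,0,50,-18,50,-558,0,50,-19,56,-620,0,50]}}

```text
clock: 16.77
tool_pos: [0.0127, -0.4488, 0.5713]
ee_rot: [-3.013, -0.117, 0.583]
wrist_force: [-0.3, -0.4, -0.4]
width: 0.501
gripper_force: 0.0
```

```bash
python3 -c "
from h import *
to([0.0,-.55,.60])"
```

```text
t 16.775 pos [ 0.0127 -0.4488  0.5713] rot [-3.013 -0.117  0.583] q [-1.562  0.303  0.717  2.157  0.027  0.986] F [-0.3 -0.4 -0.4] w 0.501
toolz [ 0.0258  0.1712 -0.9849] shift mm [-62.5  72.1 -45.9] twist None
```

Emit:
{"name": "send_rows", "arguments": {"steps": [10,0,-300,0,50,10,0,-300,0,50,10,0,-300,0,50,10,0,-300,0,50]}}

```text
clock: 17.27
tool_pos: [0.0156, -0.4367, 0.5961]
ee_rot: [-3.063, -0.085, 0.587]
wrist_force: [-0.3, 0.2, 0.1]
width: 0.497
gripper_force: 0.0
```

```bash
python3 -c "
from h import *
to([0.0,-.55,.60])"
```

```text
t 17.275 pos [ 0.0156 -0.4367  0.5961] rot [-3.063 -0.085  0.587] q [-1.557  0.255  0.729  2.157  0.029  0.993] F [-0.3  0.2  0.1] w 0.497
toolz [ 0.0272  0.1122 -0.9933] shift mm [-75.1  84.6 -17. ] twist None
```

Emit:
{"name": "send_rows", "arguments": {"steps": [-54,-36,0,0,50,-106,-70,0,0,50,-106,-70,-300,0,50,-106,-70,-300,0,50,-106,-70,-300,0,50,-106,-70,-300,0,50]}}

```text
clock: 18.02
tool_pos: [-0.1058, -0.4227, 0.6161]
ee_rot: [-3.103, -0.041, 0.591]
wrist_force: [0.5, -0.3, 0.3]
width: 0.501
gripper_force: 0.0
```

```bash
python3 -c "
from h import *
to([0.0,-.55,.60])"
```

```text
t 18.025 pos [-0.1058 -0.4227  0.6161] rot [-3.103 -0.041  0.591] q [-1.815e+00  2.320e-01  7.620e-01  2.157e+00 -1.000e-03  7.340e-01] F [ 0.5 -0.3  0.3] w 0.501
toolz [ 0.0126  0.0549 -0.9984] shift mm [ 16.3 165.2  10.4] twist None
```

Another push of the same size should bring it upright.

Emit:
{"name": "send_rows", "arguments": {"steps": [0,10,-300,0,50,0,10,-300,0,50,0,10,-300,0,50,0,10,-300,0,50]}}

```text
clock: 18.52
tool_pos: [-0.0988, -0.4101, 0.6403]
ee_rot: [3.14, 0.003, 0.59]
wrist_force: [0.2, 0.4, 0.2]
width: 0.503
gripper_force: 0.0
```

```bash
python3 -c "
from h import *
to([0.24,-.50,.40],1.735)"
```

```text
t 18.525 pos [-0.0988 -0.4101  0.6403] rot [3.14e+00 3.00e-03 5.90e-01] q [-1.807e+00  1.860e-01  7.750e-01  2.157e+00 -1.000e-03  7.450e-01] F [0.2 0.4 0.2] w 0.503
toolz [-0.0014 -0.003  -1.    ] shift mm [232.2 262.8 240.1] twist -65.6
```

The tool is vertical again. I'll go back towards the coupler, turning the other way this time.

Emit:
{"name": "send_rows", "arguments": {"steps": [33,37,34,-9,100,66,75,68,-18,100,99,112,102,-27,100,132,150,136,-36,100,165,188,170,-46,100,198,225,205,-56,100,232,263,240,-65.6,100,232,263,240,-65.6,100]}}

```text
clock: 19.52
tool_pos: [0.242, -0.4993, 0.3949]
ee_rot: [-3.138, -0.005, 1.74]
wrist_force: [0.0, 0.2, 0.4]
width: 1.005
gripper_force: 0.0
```

```bash
python3 -c "
from h import *
to([0.5988,.0227,.32],1.735)"
```

```text
t 19.525 pos [ 0.242  -0.4993  0.3949] rot [-3.138 -0.005  1.74 ] q [-1.118  0.223  0.202  1.556 -0.002  0.284] F [0.  0.2 0.4] w 1.005
toolz [-0.0042  0.0045 -1.    ] shift mm [454.2 439.6  75.8] twist 0.26
```

Emit:
{"name": "send_rows", "arguments": {"steps": [44,43,8,0,100,88,86,16,0,100,132,129,24,0,100,176,172,32,0,100,220,214,40,0,100,264,256,48,0,100,308,299,56,0,100,352,341,64,0,100,396,384,70,0,100,440,426,75,0,100]}}

```text
clock: 20.78
tool_pos: [0.5887, 0.004, 0.3235]
ee_rot: [-3.14, 0.003, 1.733]
wrist_force: [0.9, -0.2, 0.7]
width: 1.004
gripper_force: 0.0
```

Emit:
{"name": "send_rows", "arguments": {"steps": [14,13,0,0,100,14,13,0,0,100,14,13,0,0,100]}}

```text
clock: 21.15
tool_pos: [0.598, 0.0175, 0.3236]
ee_rot: [-3.14, 0.003, 1.733]
wrist_force: [-0.4, 0.8, -0.9]
width: 1.001
gripper_force: 0.0
```

```bash
python3 -c "
from h import *
to([0.5988,.0227,.20],1.735)
d=ctrl.get_image('side'); cv2.imwrite('pics/a.png',cv2.resize(d['image'][40:240,200:400],None,fx=3,fy=3,interpolation=2))"
```

```text
t 21.15 pos [0.598  0.0175 0.3236] rot [-3.140e+00  3.000e-03  1.733e+00] q [ 0.031  0.295  0.136  1.413 -0.003  1.439] F [-0.4  0.8 -0.9] w 1.001
toolz [-0.0013 -0.0034 -1.    ] shift mm [  5.4   1.9 123.6] twist -0.1
```

View pics/a.png

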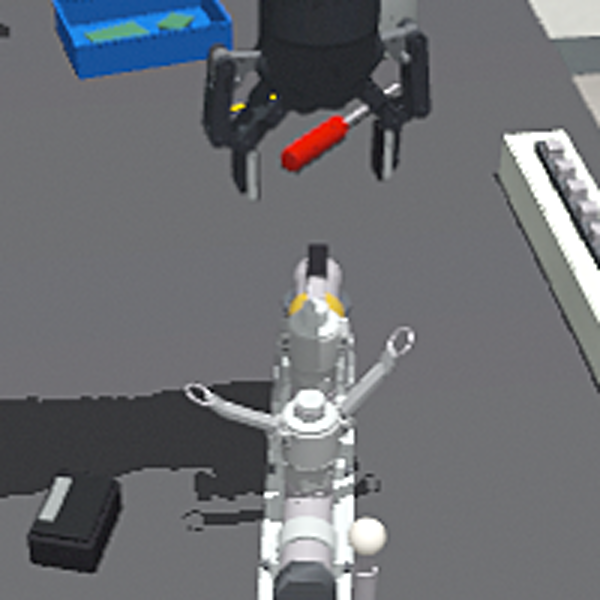

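The image shows the open gripper aligned along the arms, with the fingers at (250,170) and (385,155). The coupler with its plug is at (310,410), and the arm ends are at (200,395) and (400,340). Now descending.

Emit:
{"name": "send_rows", "arguments": {"steps": [6,2,50,0,100,6,2,100,0,100,6,2,140,0,100,6,2,145,0,100,6,2,145,0,100]}}

```text
clock: 21.82
tool_pos: [0.5998, 0.024, 0.1795]
ee_rot: [-3.141, 0.003, 1.734]
wrist_force: [-0.4, 0.9, -0.1]
width: 0.998
gripper_force: 0.0
```

```bash
python3 -c "
from h import *
to([0.5988,.0227,.08],1.735)"
```

```text
t 21.825 pos [0.5998 0.024  0.1795] rot [-3.141e+00  3.000e-03  1.734e+00] q [ 0.041  0.338 -0.132  1.1   -0.003  1.449] F [-0.4  0.9 -0.1] w 0.998
toolz [-0.     -0.0028 -1.    ] shift mm [-0.8 -1.1 99.5] twist -0.08
```

Emit:
{"name": "send_rows", "arguments": {"steps": [-1,-1,7,0,100,-1,-1,14,0,100,-1,-1,21,0,100,-1,-1,28,0,100,-1,-1,35,0,100,-1,-1,42,0,100,-1,-1,49,0,100,-1,-1,56,0,100,-1,-1,60,0,100,-1,-1,60,0,100]}}

```text
clock: 23.08
tool_pos: [0.5991, 0.0235, 0.1182]
ee_rot: [-3.141, 0.003, 1.735]
wrist_force: [0.9, 0.8, 2.3]
width: 0.998
gripper_force: 1.3
```

```bash
python3 -c "
from h import *
to([0.5988,.0227,.08],1.735)
d=ctrl.get_image('side'); cv2.imwrite('pics/b.png',cv2.resize(d['image'][110:250,220:380],None,fx=4,fy=4,interpolation=2))"
```

```text
t 23.075 pos [0.5991 0.0235 0.1182] rot [-3.141e+00  3.000e-03  1.735e+00] q [ 0.041  0.379 -0.22   0.972 -0.003  1.447] F [0.9 0.8 2.3] w 0.998
toolz [-1.0e-04 -2.7e-03 -1.0e+00] shift mm [-0.7 -0.5 38.2] twist -0.01
```

View pics/b.png

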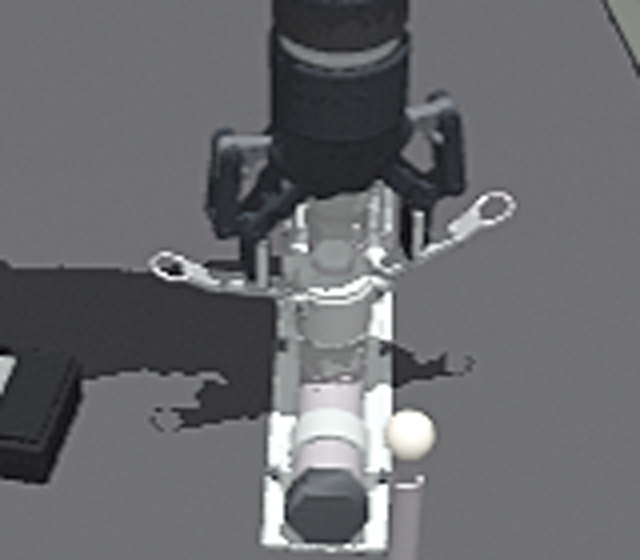

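The side view shows the back arm (ring at (490,210)) and the front arm (ring at (170,265)) at similar angles under the fingertips. I'll keep descending slowly.

Emit:
{"name": "send_rows", "arguments": {"steps": [0,0,4,0,100,0,0,8,0,100,0,0,12,0,100,0,0,16,0,100,0,0,20,0,100,0,0,24,0,100,0,0,28,0,100,0,0,28,0,100]}}

```text
clock: 24.12
tool_pos: [0.5991, 0.0234, 0.0904]
ee_rot: [-3.141, 0.003, 1.735]
wrist_force: [1.1, 0.5, 3.6]
width: 0.997
gripper_force: 2.1
```

```bash
python3 -c "
from h import *
to([0.5988,.0227,.08],1.735)
P=cloud(ctrl.get_image('side')); r=np.hypot(P[...,0]-.5986,P[...,1]-.0225)
ux=np.array([.987,.163]); v=(P[...,:2]-[.5986,.0225])@ux; w=(P[...,:2]-[.5986,.0225])@np.array([-.163,.987])
for s in(1,-1):
    m=(np.abs(w)<.014)&(s*v>.058)&(s*v<.12)&(P[...,2]>.03)&(P[...,2]<.15); q=np.c_[s*v[m],P[m][:,2]]
    print(s,len(q),[ (a,np.median(q[np.abs(q[:,0]-a/1e3-.0025)<.0025,1]).round(4)) for a in range(58,110,5) if (np.abs(q[:,0]-a/1e3-.0025)<.0025).sum()>2])
"
```

```text
t 24.125 pos [0.5991 0.0234 0.0904] rot [-3.141e+00  3.000e-03  1.735e+00] q [ 0.041  0.402 -0.255  0.914 -0.003  1.447] F [1.1 0.5 3.6] w 0.997
toolz [ 1.0e-04 -2.8e-03 -1.0e+00] shift mm [-0.6 -0.4 10.4] twist -0.01
1 49 [(58, np.float64(0.078)), (63, np.float64(0.0725)), (68, np.float64(0.0686)), (73, np.float64(0.0652)), (78, np.float64(0.0607)), (83, np.float64(0.053)), (88, np.float64(0.0485))]
-1 72 [(58, np.float64(0.0798)), (63, np.float64(0.0731)), (68, np.float64(0.0689)), (73, np.float64(0.0663)), (78, np.float64(0.0605)), (83, np.float64(0.0504)), (88, np.float64(0.049))]
```

Emit:
{"name": "send_rows", "arguments": {"steps": [0,0,3,0,100,0,0,6,0,100,0,0,9,0,100,0,0,9,0,97,0,0,9,0,95,0,0,9,0,93,0,0,9,0,91,0,0,9,0,89,0,0,9,0,88,0,0,9,0,88], "grip_force": 30}}

```text
clock: 25.42
tool_pos: [0.5985, 0.0234, 0.0811]
ee_rot: [-3.14, 0.003, 1.735]
wrist_force: [0.4, -1.5, 4.2]
width: 0.879
gripper_force: 2.5
```

```bash
python3 -c "
from h import *
to([0.5988,.0227,.08],1.735)"
```

```text
t 25.425 pos [0.5985 0.0234 0.0811] rot [-3.140e+00  3.000e-03  1.735e+00] q [ 0.041  0.411 -0.265  0.896 -0.003  1.447] F [ 0.4 -1.5  4.2] w 0.879
toolz [-0.0012 -0.0028 -1.    ] shift mm [-0.7  0.2  1.1] twist -0.01
```

Emit:
{"name": "send_rows", "arguments": {"steps": [0,0,0,0,86,0,0,0,0,84,0,0,0,0,82,0,0,0,0,80,0,0,0,0,78,0,0,0,0,76,0,0,0,0,74,0,0,0,0,72,0,0,0,0,70,0,0,0,0,70], "grip_force": 40}}

```text
clock: 26.68
tool_pos: [0.5991, 0.0235, 0.0815]
ee_rot: [-3.141, 0.002, 1.735]
wrist_force: [-0.8, 0.2, 6.3]
width: 0.752
gripper_force: 43.2
```

```bash
python3 -c "
from h import *
to([0.5988,.0227,.08],1.735)"
```

```text
t 26.675 pos [0.5991 0.0235 0.0815] rot [-3.141e+00  2.000e-03  1.735e+00] q [ 0.041  0.411 -0.265  0.895 -0.002  1.447] F [-0.8  0.2  6.3] w 0.752
toolz [-0.     -0.0025 -1.    ] shift mm [-0.8 -0.4  1.5] twist -0.01
```

The fingers have stalled at about 66 mm with balanced forces. I'll squeeze a little harder, then open and withdraw.

Emit:
{"name": "send_rows", "arguments": {"steps": [0,0,0,0,66,0,0,0,0,66,0,0,0,0,66,0,0,0,0,85,0,0,0,0,97,0,0,0,0,97,0,0,-30,0,97,0,0,-80,0,97,0,0,-140,0,97,0,0,-200,0,97], "grip_force": 70}}

```text
clock: 27.92
tool_pos: [0.5982, 0.0239, 0.2826]
ee_rot: [-3.139, 0.002, 1.735]
wrist_force: [0.2, 0.2, 0.0]
width: 0.969
gripper_force: 0.0
```

Emit:
{"name": "send_rows", "arguments": {"steps": [-60,0,-10,0,97,-120,0,-20,0,97,-180,0,-20,0,97,-240,0,-20,0,97,-260,0,-20,0,97,-260,0,-20,0,97]}}

```text
clock: 28.68
tool_pos: [0.641, -0.2335, 0.3008]
ee_rot: [-3.139, 0.002, 1.733]
wrist_force: [-0.3, 0.6, -0.2]
width: 0.969
gripper_force: 0.0
```

Run:
```python
from h import *
to([0.5988,.0227,.08],1.735)
im=[]
ux=np.array([.987,.163]); uy=np.array([-.163,.987])
for n,(x,y) in {'side':(245,110),'top':(165,125)}.items():
    d=ctrl.get_image(n); im.append(cv2.resize(d['image'][y:y+140,x:x+100],None,fx=4,fy=4,interpolation=2))
    P=cloud(d); c=[.5986,.0222 if n=='side' else .025]; v=(P[...,:2]-c)@ux; w=(P[...,:2]-c)@uy
    for lo in (.05,.06,.075,.09,.105):
        m=(np.abs(w)<.015)&(P[...,2]>lo)&(P[...,2]<lo+.012)&(np.abs(v)<.06); 
        if m.sum()>3: print(n,lo,m.sum(),(v[m].min()*1e3).round(1),(v[m].max()*1e3).round(1))
    st=P[(np.hypot(v,w)<.013)&(P[...,2]>.13)]; print('stub top',np.median(st[:,2]).round(4))
cv2.imwrite('pics/z.png',np.hstack(im))
```

```text
t 28.675 pos [ 0.641  -0.2335  0.3008] rot [-3.139e+00  2.000e-03  1.733e+00] q [-0.348  0.47   0.335  1.438 -0.003  1.061] F [-0.3  0.6 -0.2] w 0.969
toolz [-0.0025 -0.002  -1.    ] shift mm [260.    0.3 220.4] twist -0.13
side 0.05 54 -34.8 31.8
side 0.06 52 -33.0 32.0
side 0.075 45 -33.0 31.3
side 0.09 49 -33.0 33.9
side 0.105 44 -31.6 25.5
stub top 0.1404
top 0.05 22 -34.9 -14.6
top 0.06 7 -33.1 -15.0
top 0.075 8 -32.8 -29.0
top 0.09 10 -33.2 -19.8
top 0.105 42 -33.2 35.5
stub top 0.1423
```

View pics/z.png

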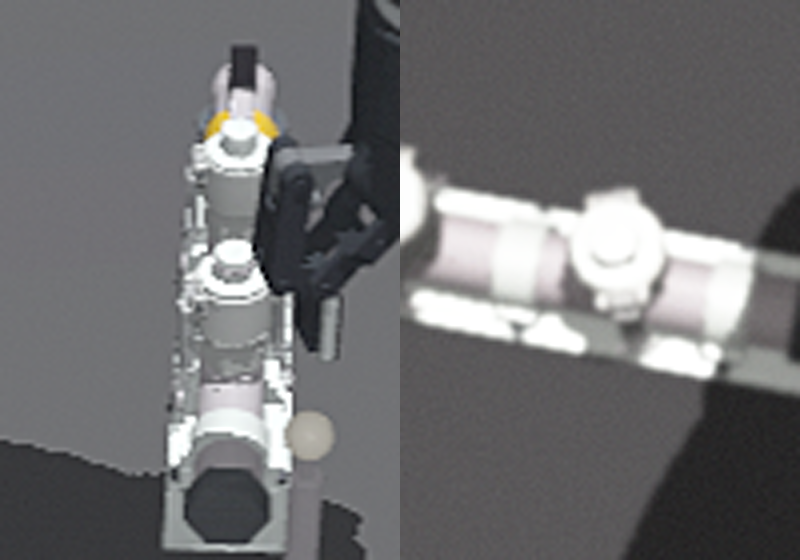

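Both arms hang along the coupler's sides, about 33 mm either side of its axis. The plug at (235,255) in the side crop is level and drawn down, and nothing is touching it.

```bash
python3 -c "
from rig import ctrl
print(ctrl.sign_off())"
```

```text
the job is handed in; nothing more can be done
None
```

The mid plug is seated in the open coupler, both cam arms are swung down in step and lie fully home, and the job was handed in at about 29 s with the robot clear of everything.

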